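# Set and lock the hold-down stop on the bucket's cap

## Task

Secure the closed bucket on the rack so that it cannot rattle off: push the stop rod down by its T-handle until its rubber foot bears on the bucket's cap with a light push of a few newtons, only then turn the handle clockwise (seen from above) all the way to lock the clamp, and let go with the foot still pressing on the cap. The foot must never press on the plastic cap with more than 12 N, and the bucket and the things beside it stay where they are.

Things in the scene. Friction and masses are not known exactly. Their poses are not given: they have to be found in the camera images.
- handle (a point): Centre of the black T-handle on the stop rod: a bar 56 mm long (this point's x), 14 mm wide (y), 30 mm tall (z up), on a 12 mm rod; grasp it from above across its 14 mm. It goes straight down and up with the rod and turns with the twist. Fully up it is 280 mm above the board. The frame below it (sleeve 34 mm across, arm, post) nowhere rises over 206 mm.
- stop_rod (a joint): How far the stop has been pushed down, m: 0 fully up (as it starts), 0.050 at the most. The rod is stiff in its sleeve: friction of 4 N against a weight of 3 N, so about 1 N pushes it down and 7 N pulls it up, plus what the foot bears. It stays where it is left, but a foot load above 7 N eases off to 7 N when let go. Forces read while moving steadily down tell the foot's load best.
- twist (a joint): Twist of the T-handle, which works the rod's clamp inside the sleeve, rad: 0 (open) to 1.3 (locked, at its end stop), growing clockwise seen from above; starts between 0 and 0.2. It takes about 0.1 N m to turn and stays where it is left; turning it does not move the rod up or down.
- foot: Round black rubber foot under the rod, 28 mm across, 10 mm thick; origin at the centre of its underside, z up, 130 mm below the handle's centre when unloaded (150 mm above the board with the stop fully up). Sprung on the rod: it gives 1 mm for every 3 N, 6 mm at most.
- bucket: Closed turquoise bucket, 0.5 to 1 kg, 120 mm across, loose on the 5 mm mat, its middle within 12 mm of the rod's axis; origin at the centre of its underside, z up. Its flat, stiff twist cap (104 mm across) is screwed on more or less far: its top lies anywhere from 105 to 123 mm above the origin. That height is not measured and must be found by touch.
- stop_frame: Fixed galvanised frame: grey mat tile 140 mm square, 5 mm thick; angle post 90 mm to its +y with a purple scoop clipped on its outer face, arm from post to sleeve; origin on the board under the rod's axis, z up.
- cups: Bystander: two nested aluminium cups standing loose, 72 mm across, 98 mm tall; origin under the centre.
- key_bowl: Bystander: terracotta key bowl standing loose, 96 mm across, 35 mm tall; origin under the centre.
- brush: Bystander: wooden shoe brush lying loose, 140 x 45 x 38 mm, long along its x; origin under the centre.
Things that resemble listed ones, but are neither listed nor needed, are in the scene too. There is more than one size of the bucket; the one meant has the size given above.

How it is judged:
By the outcome, as a careful person would: the job done as asked, in the order asked, and still so for the second after the job is handed in, with the robot touching nothing.
It also fails if it takes over 59 s, if anything falls off the work surface, if the arm or the gripper's body presses on something with over 40 N, if the wrist force passes 120 N, or if a joint passes its speed limit or range.

## Robot

A 6-joint arm with a two-finger parallel gripper is mounted at the origin on the work surface. World frame = base frame: x ahead of the robot, y to its left, z up, the work surface at z = 0. Lengths are in m, angles in rad, forces in N, time in s.
With the tool pointing down it reaches from about 0.4 to 0.825 m from the base axis. Payload 7 kg.
Tool frame: the origin (TCP) lies on the mounting face of the last link; the fingertips stand 178 mm ahead of it and the grasp point (between the pads) lies 159 mm ahead of it; z points along the fingers, y is the direction in which the jaws open and shut (so a half turn about z gives the same grasp; the last joint's range is limited). The gripper opens to 88 mm and grips with 3 to 60 N. Pads are 19 mm wide; open, the fingers measure 130 mm over their backs; the gripper's body (78 mm by 193 mm) begins 47 mm behind the grasp point.
Start: joints at [-0.845, 0.359, 0.012, 0, -1.224, -0.288], TCP at [0.286, -0.611, 0.405] pointing down, gripper open.
Joint ranges: [-3.07, 3.07], [-1.43, 2.12], [-1.02, 1.25], [-3.03, 1.67], [-3.05, -0], [-3.03, 3.03]. Speed limits (rad/s): [2.39, 2.39, 3.01, 3.14, 3.14, 3.14].

## Interface

Orientations are given as [roll, pitch, yaw] about the fixed x, y, z axes, in that order (R = Rz(yaw) Ry(pitch) Rx(roll)).
In Python, from station import * gives the robot as it stands.
- The arm moves only by the tool arm_command, never from a script. Its argument "targets" is a list of rows, each a list of 3 entries, a list of its own where there are three numbers: the turn, a rotation vector about the world's x, y, z in rad, then the shift along the world's x, y, z in mm, then the closure, from 0 (fully open) to 1 (shut). In form: [[[wx, wy, wz], [tx, ty, tz], fingers], ...]. A call has 1 to 8 rows; each row shifts and turns the commanded pose from where the row before left it; what a row does not reach is not made up. A row lasts 1/10 s, in which the tool goes at most 50 mm and 8.59 degrees, less where a joint would pass 70% of its speed; a pose out of reach is approached as far as the arm can. A call with a gripper value outside its range is refused whole. The fingers move at their own pace and stop on an object; "squeeze" is the grip in N (left out, the last holds). Time passes only in rows, so rows that do not move let the fingers close. It gives the time, the measured TCP pose, the force and the opening at its end, in the units of the state.
- get_state(): the state, without advancing time (a new reading comes with each control period).
- grab_frame(name): name is "scene" or "top" or "wrist"; returns (picture, depth): 400x640x3 uint8, red, green, blue; 400x640 float32, m along the optical axis (not along the pixel's ray), 0 where there is no reading.
- camera_params(name): a dict with "mtx" (3x3 intrinsics, pixels), "eye" and "orientation" of the camera in the world. Camera axes: x right, y down, z forward; pixel columns grow to the right and rows downward; lengths in m; the calibration is good to about 2 mm. The wrist camera is an equidistant fisheye: a pixel r from the principal point sees the ray r / f radians off the axis. A picture is of the moment at which its call begins: read the wrist's pose just before it. camera_params takes no time and is no camera call; for the wrist camera it gives the pose at the moment of the call.
- job_done(): hands the job in, once; it reports no verdict.
The state is a dict: "t": time; "q": joint angles; "qd": joint speeds; "joint_efforts": joint torques, N m; "eef_pos": TCP position; "ee_rot": TCP orientation; "force": force on the tool from outside, world axes, zero at the start; "moment": the same for the moment, N m; "width": finger opening in m.
Only numpy, scipy, OpenCV 4.12 (cv2) and the standard library are available. Lean on these libraries where they do the work, as an engineer would, in place of code of your own. Each camera call takes 0.05 s, during which the arm holds its last target.

## Working session

There is one attempt and no reset: what is moved stays moved. The work goes in short steps, Python scripts to look and compute and a tool call to move; the robot and the scene stay as the last step left them, time stands still between calls to the robot, and variables do not carry over. Pictures are saved under pics/ and viewed, and the job is handed in when it is done.

Besides the shell and the picture viewer there is one more tool, called by a JSON object that holds its "name" and its "arguments". arm_command: Moves the arm, as the interface text tells. Its arguments: {"type":"object","properties":{"targets":{"type":"array"},"squeeze":{"type":"number"}},"required":["targets"]}

```bash
mkdir -p pics
python3 - <<'E'
from station import *
import cv2,numpy as np
print(get_state())
for n in("scene","top"):
    p,d=grab_frame(n); np.savez(f"{n}0.npz",p=p,d=d)
    cv2.imwrite(f"pics/{n}0.png",p[:,:,::-1]); c=camera_params(n);print(n,c)
E
```

```text
{'t': 0.0, 'q': array([-8.44886902e-01,  3.59430857e-01,  1.10479238e-02, -3.59808517e-04,
       -1.22408915e+00, -2.88137125e-01]), 'qd': array([-0.00057464,  0.00031452, -0.00020969, -0.00042944,  0.00101894,
       -0.00018183]), 'joint_efforts': array([ 3.86285219e-04, -5.82716346e+01,  2.93060070e+01,  6.99741930e+00,
        6.86577841e-03, -1.55766948e-04]), 'eef_pos': array([ 0.2860922 , -0.61116278,  0.40368749]), 'ee_rot': array([ 3.13988986e+00, -1.51947764e-04, -2.70394277e+00]), 'force': array([-0.0085754 , -0.68089342,  0.40049444]), 'moment': array([-0.01944799, -0.00319599, -0.06930352]), 'width': 0.08761171471845909}
scene {'mtx': array([[485.45591609,   0.        , 321.31459762],
       [  0.        , 485.45591609, 194.89466114],
       [  0.        ,   0.        ,   1.        ]]), 'eye': array([0.87074782, 0.45931198, 1.12175311]), 'orientation': array([-2.5814567 ,  0.01024718,  2.48583684])}
top {'mtx': array([[440.8955971 ,   0.        , 317.2828188 ],
       [  0.        , 440.8955971 , 205.41124199],
       [  0.        ,   0.        ,   1.        ]]), 'eye': array([ 0.45107249, -0.03340201,  1.17791148]), 'orientation': array([-3.08043995e+00,  1.35647133e-03, -1.58467771e+00])}
```

```bash
ls; ls pics
```

```text
pics
scene0.npz
top0.npz
scene0.png
top0.png
```

View pics/scene0.png

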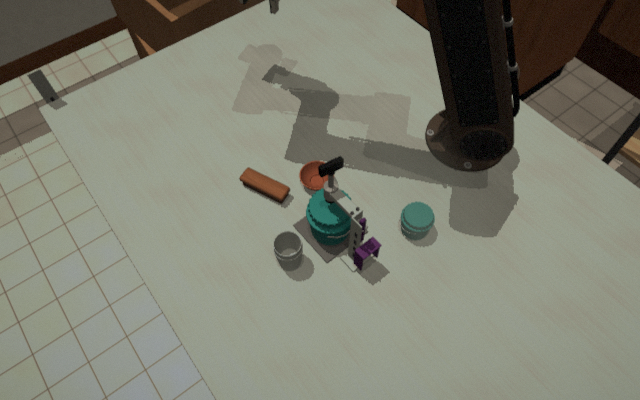

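View pics/top0.png

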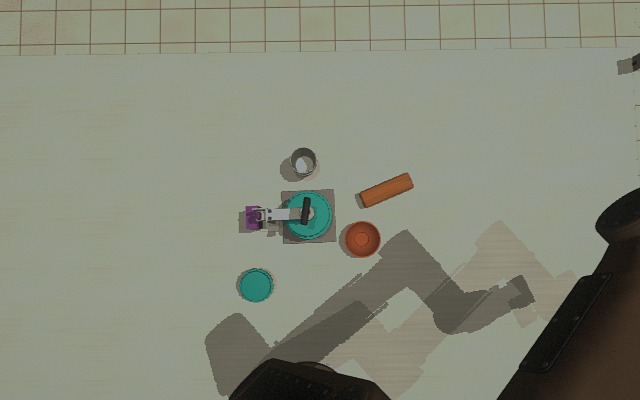

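The scene view shows the stop's T-handle at about (331,166), over the turquoise bucket at (332,215). The top view shows the handle at (306,211) and the bucket at (308,215). There are two turquoise candidates: (308,215) top, standing on the mat under the stop, and a smaller one at (256,285) standing loose. The first fits. I'll confirm its size in a crop and measure the handle.

```bash
cat > h.py <<'E'
import numpy as np,cv2
from scipy.spatial.transform import Rotation as R
from station import *
def ray(c,u,v):
    K=c["mtx"];d=np.array([(u-K[0,2])/K[0,0],(v-K[1,2])/K[1,1],1.])
    return c["eye"],R.from_euler("xyz",c["orientation"]).as_matrix()@d
def plane(c,u,v,z):
    e,d=ray(c,u,v);return e+d*(z-e[2])/d[2]
def pts(c,d):
    K=c["mtx"];v,u=np.mgrid[:d.shape[0],:d.shape[1]]
    P=np.stack([(u-K[0,2])/K[0,0]*d,(v-K[1,2])/K[1,1]*d,d],-1)
    return P@R.from_euler("xyz",c["orientation"]).as_matrix().T+c["eye"]
E
python3 - <<'E'
from h import *
for n,(a,b,s) in {"scene":(270,140,4),"top":(230,140,4)}.items():
    z=np.load(f"{n}0.npz");p,d=z["p"],z["d"];c=camera_params(n);P=pts(c,d)
    cr=p[b:b+140,a:a+160,::-1]
    cv2.imwrite(f"pics/{n}crop.png",cv2.resize(cr,None,fx=s,fy=s,interpolation=cv2.INTER_CUBIC))
    m=(P[...,2]>.255)&(P[...,2]<.32)&(p.max(2)<70)&(d>0)
    m[:, :a]=0;m[:,a+160:]=0;m[:b]=0;m[b+140:]=0
    k,l,st,ce=cv2.connectedComponentsWithStats(m.astype(np.uint8))
    for i in range(1,k):
        if st[i,4]>20:
            q=P[l==i];print(n,"handle",st[i],ce[i],q.mean(0),q.min(0),q.max(0))
            t=q[q[:,2]>np.percentile(q[:,2],60),:];rc=cv2.minAreaRect(t[:,:2].astype(np.float32)*1000);print(rc,t[:,2].mean())
            v,u=np.nonzero(l==i);rc=cv2.minAreaRect(np.stack([u,v],1).astype(np.float32));bx=cv2.boxPoints(rc)
            print([plane(c,*x,.295).round(4) for x in bx], plane(c,*rc[0],.295))
    hsv=cv2.cvtColor(p,cv2.COLOR_RGB2HSV)
    t=(cv2.inRange(hsv,(78,90,40),(100,255,255))>0).astype(np.uint8)
    k,l,st,ce=cv2.connectedComponentsWithStats(t)
    for i in range(1,k):
        if st[i,4]>60: q=P[l==i];print(n,"turq",st[i],q.min(0).round(3),q.max(0).round(3))
    if n=="top":
        g=p[180:255,270:345].astype(int)
        gm=(abs(P[...,2]-.005)<.006)&(p.max(2)<150)&(p.max(2)>70)&(p.max(2).astype(int)-p.min(2)<25);gm[:185]=0;gm[250:]=0;gm[:,:275]=0;gm[:,340:]=0
        v,u=np.nonzero(gm);rc=cv2.minAreaRect(np.stack([u,v],1).astype(np.float32));print("mat",rc,[plane(c,*x,.005).round(4) for x in cv2.boxPoints(rc)],plane(c,*rc[0],.005))
E
```

```text
scene handle [319 156  25  21 309] [330.66990291 166.29126214] [ 0.49898792 -0.00551474  0.28618104] [ 0.46976902 -0.01875439  0.26082952] [0.5248938  0.00226684 0.30110483]
((496.3346252441406, -8.440653800964355), (14.877119064331055, 53.94408416748047), 79.46630859375) 0.2954592534557222
[array([ 0.528 , -0.0197,  0.295 ]), array([ 0.4671, -0.0104,  0.295 ]), array([0.4784, 0.0229, 0.295 ]), array([0.5381, 0.0133, 0.295 ])] [0.50318622 0.00164182 0.295     ]
scene turq [ 306  189   45   56 1478] [ 0.47  -0.063  0.003] [0.871 0.459 1.122]
scene turq [401 203  32  27 570] [0.289 0.089 0.057] [0.871 0.459 1.122]
top handle [301 197  10  28 188] [305.18085106 210.71276596] [ 0.49490749 -0.00852197  0.29389331] [ 0.46819309 -0.01847076  0.26377531] [5.22747958e-01 1.55074696e-04 2.99042233e-01]
((495.4522705078125, -8.260198593139648), (11.623820304870605, 53.365989685058594), 81.09586334228516) 0.2959086134835944
[array([0.469 , 0.0023, 0.295 ]), array([ 0.5234, -0.0061,  0.295 ]), array([ 0.521, -0.021,  0.295]), array([ 0.4666, -0.0125,  0.295 ])] [ 0.49495043 -0.00928785  0.295     ]
top turq [ 284  191   48   48 1379] [ 0.437 -0.067 -0.001] [0.562 0.057 1.178]
top turq [240 269  33  33 876] [ 0.278 -0.033 -0.003] [0.451 0.173 1.178]
mat ((307.0, 217.5), (57.0, 64.0), 90.0) [array([0.5684, 0.0795, 0.005 ]), array([ 0.566 , -0.0914,  0.005 ]), array([ 0.4143, -0.0889,  0.005 ]), array([0.4167, 0.0808, 0.005 ])] [ 0.49106201 -0.00500182  0.005     ]
```

View pics/scenecrop.png

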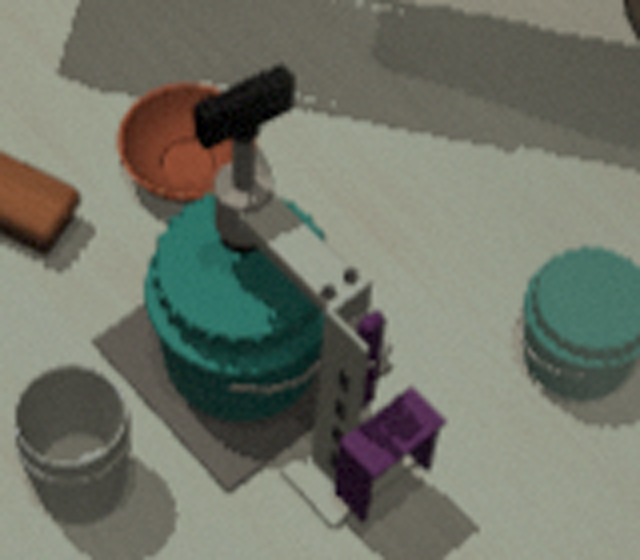

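View pics/topcrop.png

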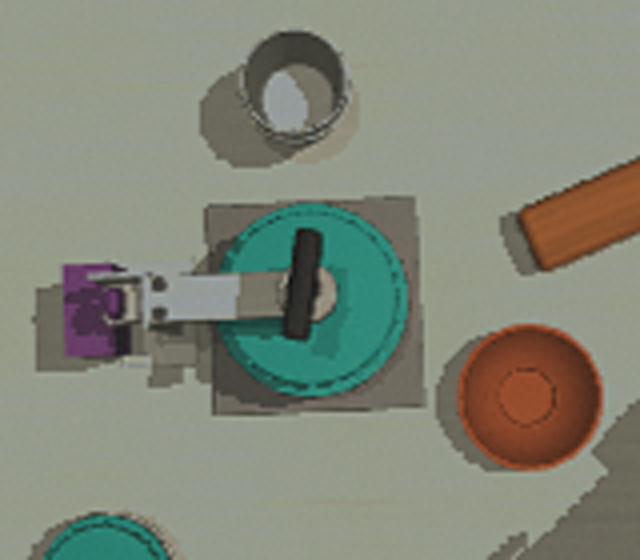

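The crops confirm it. The bucket on the grey mat under the handle at (306,211) top is about 120 mm across; the other at (256,285) is only about 85–90 mm. The handle centre is about (0.4955, -0.0087, 0.281) and its bar axis yaw about -0.165 rad. I'll grasp with tool yaw -0.165, so I need to turn +2.54 about z and shift by (+209, +602) mm, after rising.

{"name": "arm_command", "arguments": {"targets": [[[0,0,0.1],[5,20,20],0],[[0,0,0.149],[12,36,20],0],[[0,0,0.149],[12,36,20],0],[[0,0,0.149],[12,36,20],0],[[0,0,0.149],[12,36,20],0],[[0,0,0.149],[12,36,20],0],[[0,0,0.149],[12,36,6],0],[[0,0,0.149],[12,36,0],0]]}}

```text
t: 0.9
eef_pos: [0.3753, -0.3379, 0.5318]
ee_rot: [-3.14, -0.001, -1.555]
force: [1.8, 0.7, 0.3]
width: 0.0874
```

{"name": "arm_command", "arguments": {"targets": [[[0,0,0.149],[12,36,0],0],[[0,0,0.149],[12,36,0],0],[[0,0,0.149],[12,36,0],0],[[0,0,0.149],[12,36,0],0],[[0,0,0.149],[12,36,0],0],[[0,0,0.149],[12,36,0],0],[[0,0,0.149],[12,36,0],0],[[0,0,0.149],[12,36,0],0]]}}

```text
t: 1.7
eef_pos: [0.4711, -0.0498, 0.5306]
ee_rot: [-3.141, 0.0, -0.363]
force: [1.2, -0.3, -0.5]
width: 0.0876
```

{"name": "arm_command", "arguments": {"targets": [[[0,0,0.1],[0,0,0],0],[[0,0,0],[0,0,0],0],[[0,0,0],[0,0,0],0]]}}

```text
t: 2.0
eef_pos: [0.471, -0.0515, 0.5305]
ee_rot: [3.141, 0.0, -0.272]
force: [0.1, 0.4, 0.1]
width: 0.0875
```

{"name": "arm_command", "arguments": {"targets": [[[0,0,0.107],[12,21,0],0],[[0,0,0],[12.5,22,0],0],[[0,0,0],[0,0,0],0],[[0,0,0],[0,0,0],0]]}}

```text
t: 2.4
eef_pos: [0.4956, -0.0088, 0.5304]
ee_rot: [3.141, 0.001, -0.164]
force: [-0.3, -0.6, 0.2]
width: 0.0879
```

Run:
```python
from h import *
c=camera_params("wrist");s=get_state();p,d=grab_frame("wrist");print(c,s["eef_pos"],s["ee_rot"],s["force"])
np.savez("w0.npz",p=p,d=d);cv2.imwrite("pics/w0.png",p[:,:,::-1])
```

```text
{'mtx': array([[309.70691629,   0.        , 324.02988096],
       [  0.        , 309.70691629, 197.85220738],
       [  0.        ,   0.        ,   1.        ]]), 'eye': array([ 0.57897142, -0.02374485,  0.51059231]), 'orientation': array([ 2.82516905e+00, -6.07296812e-04, -1.73540413e+00])} [ 0.49560957 -0.00881539  0.53042872] [ 3.14119008e+00  5.80865662e-04 -1.64372472e-01] [-0.28724489 -0.60753784  0.18127489]
```

View pics/w0.png

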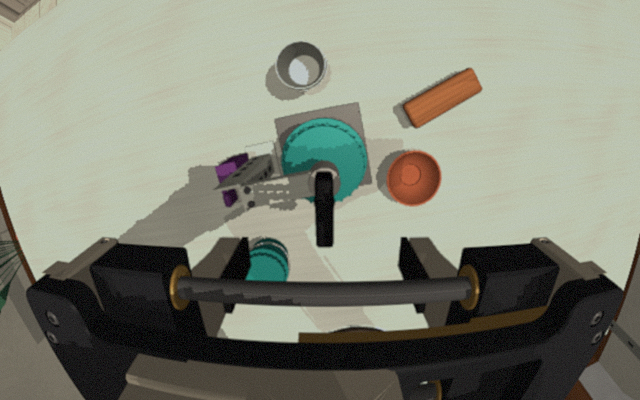

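The wrist view shows the handle bar at (324,172)–(325,246), centred between the fingers and parallel to them. I'll check its position with rays.

Run:
```python
from h import *
z=np.load("w0.npz");p,d=z["p"],z["d"];c=camera_params("wrist");K=c["mtx"]
M=R.from_euler("xyz",c["orientation"]).as_matrix()
m=(p.max(2)<60);m[:165]=0;m[252:]=0;m[:,:305]=0;m[:,345:]=0
v,u=np.nonzero(m);
a=(u-K[0,2]);b=(v-K[1,2]);r=np.hypot(a,b);th=r/K[0,0]
D=np.stack([np.sin(th)*a/r,np.sin(th)*b/r,np.cos(th)],-1)@M.T
top=c["eye"]+D*((.295-c["eye"][2])/D[:,2])[:,None]
dd=d[m];Pd=c["eye"]+D*(dd/np.cos(th))[:,None]
k=(dd>.1)&(Pd[:,2]>.29)&(Pd[:,2]<.3);print(k.sum(),Pd[k].mean(0),Pd[k].min(0),Pd[k].max(0))
print(cv2.minAreaRect(top[:,:2].astype(np.float32)*1000))
print(cv2.minAreaRect(Pd[k][:,:2].astype(np.float32)*1000))
```

```text
1168 [ 0.49900913 -0.01075757  0.29503633] [ 0.46926671 -0.02035708  0.29002713] [ 0.52443118 -0.00102337  0.29711297]
((501.90093994140625, -10.945402145385742), (14.867663383483887, 64.4009780883789), 83.39692687988281)
((496.91729736328125, -10.150273323059082), (12.7287015914917, 54.959327697753906), 80.99210357666016)
```

All three views agree to about 1–2 mm: centre about (0.496, -0.0093), yaw about -0.16. Descending now to put the grasp point at z ≈ 0.282.

{"name": "arm_command", "arguments": {"targets": [[[0,0,0],[0.5,-0.5,-20],0],[[0,0,0],[0,0,-25],0],[[0,0,0],[0,0,-25],0],[[0,0,0],[0,0,-19],0],[[0,0,0],[0,0,0],0],[[0,0,0],[0,0,0],0]]}}

```text
t: 3.05
eef_pos: [0.4961, -0.0095, 0.4424]
ee_rot: [3.141, -0.0, -0.163]
force: [0.3, -0.5, 0.4]
width: 0.0877
```

Run:
```python
from h import *
f=[]
for i in range(4):
    p,d=grab_frame("wrist");s=get_state();f.append(s["force"])
print(np.round(f,2),np.mean(f,0),s["eef_pos"],s["t"]);cv2.imwrite("pics/w1.png",p[:,:,::-1])
```

```text
[[-0.64  0.59 -0.24]
 [ 0.77  0.37  0.25]
 [-0.48 -0.54 -0.08]
 [ 0.41  0.15 -0.56]] [ 0.01682413  0.14335924 -0.1592302 ] [ 0.49631515 -0.00898544  0.44292595] 3.25
```

View pics/w1.png

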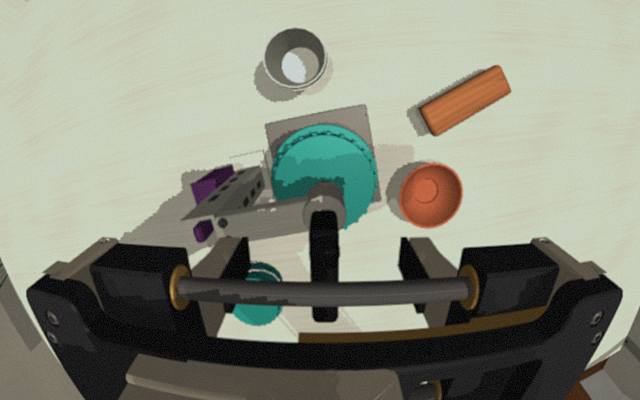

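The handle is at (324,266), between the pads at 247 and 402. Closing now; the idle force is about 0 ± 0.5 N.

{"name": "arm_command", "arguments": {"targets": [[[0,0,0],[0,0,0],1],[[0,0,0],[0,0,0],1],[[0,0,0],[0,0,0],1],[[0,0,0],[0,0,0],1],[[0,0,0],[0,0,0],1],[[0,0,0],[0,0,0],1],[[0,0,0],[0,0,0],1],[[0,0,0],[0,0,0],1]], "squeeze": 35}}

```text
t: 4.05
eef_pos: [0.4961, -0.0088, 0.4416]
ee_rot: [3.142, 0.0, -0.162]
force: [-0.3, 0.1, -0.1]
width: 0.0296
```

Run:
```python
from h import *
f=[];m=[]
for i in range(3):
    p,d=grab_frame("wrist");s=get_state();f.append(s["force"]);m.append(s["moment"])
print(np.mean(f,0).round(2),np.mean(m,0).round(3),s["eef_pos"],s["width"],s["t"])
```

```text
[-0.4  -0.3   0.69] [-0.211  0.169  0.025] [ 0.49613983 -0.00885101  0.44168209] 0.017262617731228492 4.2
```

{"name": "arm_command", "arguments": {"targets": [[[0,0,0],[0,0,0],1],[[0,0,0],[0,0,0],1],[[0,0,0],[0,0,0],1],[[0,0,0],[0,0,0],1]]}}

```text
t: 4.6
eef_pos: [0.4961, -0.0089, 0.4416]
ee_rot: [3.141, 0.0, -0.162]
force: [0.7, -0.5, 1.0]
width: 0.014
```

Run:
```python
from h import *
f=[];m=[]
for i in range(4):
    p,d=grab_frame("wrist");s=get_state();f.append(s["force"]);m.append(s["moment"])
print(np.mean(f,0).round(2),np.mean(m,0).round(3),s["eef_pos"],s["width"],s["t"])
```

```text
[-0.46 -1.19 -0.05] [-0.464  0.128  0.076] [ 0.49613071 -0.00887364  0.44167707] 0.013986986370579104 4.8
```

Gripped (14 mm). The foot should meet the cap after a drop of 22–40 mm. First 18 mm down at moderate speed.

{"name": "arm_command", "arguments": {"targets": [[[0,0,0],[0,0,-1],1],[[0,0,0],[0,0,-2.5],1],[[0,0,0],[0,0,-2.5],1],[[0,0,0],[0,0,-2.5],1],[[0,0,0],[0,0,-2.5],1],[[0,0,0],[0,0,-2.5],1],[[0,0,0],[0,0,-2.5],1],[[0,0,0],[0,0,-2],1]]}}

```text
t: 5.6
eef_pos: [0.4961, -0.0088, 0.4234]
ee_rot: [3.141, 0.0, -0.162]
force: [-1.1, -1.6, 0.3]
width: 0.0137
```

{"name": "arm_command", "arguments": {"targets": [[[0,0,0],[0,0,-0.4],1],[[0,0,0],[0,0,-0.4],1],[[0,0,0],[0,0,-0.4],1]]}}

```text
t: 5.9
eef_pos: [0.4961, -0.0089, 0.4225]
ee_rot: [3.142, -0.0, -0.162]
force: [0.4, -1.9, 1.4]
width: 0.014
```

{"name": "arm_command", "arguments": {"targets": [[[0,0,0],[0,0,-0.4],1],[[0,0,0],[0,0,-0.4],1],[[0,0,0],[0,0,-0.4],1]]}}

```text
t: 6.2
eef_pos: [0.4961, -0.0089, 0.4213]
ee_rot: [3.142, -0.0, -0.162]
force: [-0.5, -2.1, 2.1]
width: 0.0136
```

{"name": "arm_command", "arguments": {"targets": [[[0,0,0],[0,0,-0.4],1],[[0,0,0],[0,0,-0.4],1],[[0,0,0],[0,0,-0.4],1]]}}

```text
t: 6.5
eef_pos: [0.4961, -0.0088, 0.42]
ee_rot: [3.142, 0.0, -0.162]
force: [-0.5, -3.1, 0.5]
width: 0.0137
```

Run:
```python
from h import *
s=get_state();print(s["force"].round(2),s["eef_pos"].round(5))
```

```text
[-0.52 -3.11  0.45] [ 0.49612 -0.00885  0.42002]
```

{"name": "arm_command", "arguments": {"targets": [[[0,0,0],[0,0,-0.4],1],[[0,0,0],[0,0,-0.4],1],[[0,0,0],[0,0,-0.4],1]]}}

```text
t: 6.8
eef_pos: [0.4961, -0.0088, 0.4188]
ee_rot: [3.142, -0.0, -0.162]
force: [-0.8, -2.6, -0.0]
width: 0.0136
```

{"name": "arm_command", "arguments": {"targets": [[[0,0,0],[0,-0.3,-0.4],1],[[0,0,0],[0,0,-0.4],1],[[0,0,0],[0,0,-0.4],1]]}}

```text
t: 7.1
eef_pos: [0.4961, -0.009, 0.4176]
ee_rot: [-3.141, -0.0, -0.162]
force: [-0.9, -0.6, 0.3]
width: 0.0138
```

{"name": "arm_command", "arguments": {"targets": [[[0,0,0],[0,0,-0.4],1],[[0,0,0],[0,0,-0.4],1],[[0,0,0],[0,0,-0.4],1]]}}

```text
t: 7.4
eef_pos: [0.4961, -0.009, 0.4164]
ee_rot: [-3.141, 0.0, -0.162]
force: [-1.9, 0.7, 0.4]
width: 0.0135
```

{"name": "arm_command", "arguments": {"targets": [[[0,0,0],[0,0,-0.4],1],[[0,0,0],[0,0,-0.4],1],[[0,0,0],[0,0,-0.4],1]]}}

```text
t: 7.7
eef_pos: [0.4961, -0.009, 0.4152]
ee_rot: [-3.141, 0.0, -0.162]
force: [-1.6, 1.3, 1.0]
width: 0.0137
```

{"name": "arm_command", "arguments": {"targets": [[[0,0,0],[0,0,-0.4],1],[[0,0,0],[0,0,-0.4],1],[[0,0,0],[0,0,-0.4],1]]}}

```text
t: 8.0
eef_pos: [0.4962, -0.009, 0.414]
ee_rot: [-3.141, -0.0, -0.162]
force: [-1.6, 2.0, 1.0]
width: 0.0138
```

{"name": "arm_command", "arguments": {"targets": [[[0,0,0],[0,0.1,-0.4],1],[[0,0,0],[0,0,-0.4],1],[[0,0,0],[0,0,-0.4],1]]}}

```text
t: 8.3
eef_pos: [0.4962, -0.009, 0.4129]
ee_rot: [-3.142, -0.0, -0.162]
force: [-1.1, 2.5, 1.6]
width: 0.0138
```

{"name": "arm_command", "arguments": {"targets": [[[0,0,0],[0,0,-0.4],1],[[0,0,0],[0,0,-0.4],1],[[0,0,0],[0,0,-0.4],1]]}}

```text
t: 8.6
eef_pos: [0.4961, -0.009, 0.4119]
ee_rot: [-3.141, -0.0, -0.162]
force: [-1.5, 2.5, 4.6]
width: 0.0136
```

Force is rising, so contact is likely near z = 0.413. Small steps from here.

{"name": "arm_command", "arguments": {"targets": [[[0,0,0],[0,0,-0.1],1],[[0,0,0],[0,0,-0.1],1]]}}

```text
t: 8.8
eef_pos: [0.4961, -0.009, 0.4118]
ee_rot: [-3.141, -0.0, -0.162]
force: [-3.5, 3.6, 5.4]
width: 0.0139
```

Run:
```python
from h import *
s=get_state();print(s["force"].round(2),s["eef_pos"].round(5))
```

```text
[-3.49  3.56  5.4 ] [ 0.49614 -0.009    0.41179]
```

{"name": "arm_command", "arguments": {"targets": [[[0,0,0],[0,0,-0.1],1],[[0,0,0],[0,0,-0.1],1]]}}

```text
t: 9.0
eef_pos: [0.4961, -0.009, 0.4116]
ee_rot: [-3.141, -0.0, -0.162]
force: [-3.4, 3.1, 6.1]
width: 0.0138
```

Run:
```python
from h import *
s=get_state();print(s["force"].round(2),s["eef_pos"].round(5))
```

```text
[-3.36  3.11  6.08] [ 0.49613 -0.00902  0.41163]
```

The foot load is about 5 N (6.1 N read, less 1 N friction), and the spring travel of about 1.6 mm agrees. I'll stop here, ease the side load a little and start turning clockwise.

{"name": "arm_command", "arguments": {"targets": [[[0,0,0],[-0.2,0.1,0],1],[[0,0,-0.04],[0,0,0],1],[[0,0,-0.08],[0,0,0],1],[[0,0,-0.08],[0,0,0],1]]}}

```text
t: 9.4
eef_pos: [0.4961, -0.009, 0.4116]
ee_rot: [-3.141, -0.001, -0.365]
force: [-3.1, 1.5, 5.1]
width: 0.0138
```

Run:
```python
from h import *
s=get_state();print(s["force"].round(2),s["moment"].round(3),s["eef_pos"].round(5),s["ee_rot"].round(3))
```

```text
[-3.12  1.51  5.07] [0.777 1.017 0.135] [ 0.49607 -0.00897  0.41164] [-3.141e+00 -1.000e-03 -3.650e-01]
```

{"name": "arm_command", "arguments": {"targets": [[[0,0,-0.08],[-0.1,0,0],1],[[0,0,-0.08],[0,0,0],1],[[0,0,-0.08],[0,0,0],1]]}}

```text
t: 9.7
eef_pos: [0.496, -0.0089, 0.4116]
ee_rot: [-3.141, -0.001, -0.605]
force: [-1.3, 2.0, 5.6]
width: 0.0137
```

{"name": "arm_command", "arguments": {"targets": [[[0,0,-0.08],[0,0,0],1],[[0,0,-0.08],[0,0,0],1],[[0,0,-0.08],[0,0,0],1]]}}

```text
t: 10.0
eef_pos: [0.496, -0.0089, 0.4116]
ee_rot: [-3.141, -0.001, -0.845]
force: [-1.0, 1.7, 5.1]
width: 0.0137
```

Run:
```python
from h import *
s=get_state();print(s["force"].round(2),s["moment"].round(3),s["eef_pos"].round(5),s["ee_rot"].round(3))
```

```text
[-0.97  1.74  5.13] [0.807 0.908 0.089] [ 0.49602 -0.00895  0.41164] [-3.141e+00 -1.000e-03 -8.450e-01]
```

{"name": "arm_command", "arguments": {"targets": [[[0,0,-0.08],[0,0,0],1],[[0,0,-0.08],[0,0,0],1],[[0,0,-0.08],[0,0,0],1],[[0,0,-0.06],[0,0,0],1]]}}

```text
t: 10.4
eef_pos: [0.496, -0.0089, 0.4116]
ee_rot: [-3.141, -0.0, -1.145]
force: [-2.7, 2.1, 5.0]
width: 0.0137
```

{"name": "arm_command", "arguments": {"targets": [[[0,0,-0.03],[0,0,0],1],[[0,0,-0.03],[0,0,0],1]]}}

```text
t: 10.6
eef_pos: [0.496, -0.009, 0.4116]
ee_rot: [-3.141, -0.0, -1.202]
force: [-1.9, 1.6, 4.7]
width: 0.0133
```

Run:
```python
from h import *
s=get_state();print(s["force"].round(2),s["moment"].round(3),s["eef_pos"].round(5),s["ee_rot"].round(3))
```

```text
[-1.92  1.62  4.74] [0.826 0.888 0.102] [ 0.49601 -0.00896  0.41162] [-3.141 -0.    -1.202]
```

{"name": "arm_command", "arguments": {"targets": [[[0,0,-0.02],[0,0,0],1],[[0,0,-0.02],[0,0,0],1]]}}

```text
t: 10.8
eef_pos: [0.496, -0.0089, 0.4116]
ee_rot: [-3.141, -0.0, -1.242]
force: [-2.5, 1.8, 5.7]
width: 0.0141
```

Run:
```python
from h import *
s=get_state();print(s["force"].round(2),s["moment"].round(3),s["eef_pos"].round(5),s["ee_rot"].round(3))
```

```text
[-2.49  1.82  5.66] [0.798 0.901 0.136] [ 0.49601 -0.00892  0.41161] [-3.141 -0.    -1.242]
```

{"name": "arm_command", "arguments": {"targets": [[[0,0,-0.02],[0,0,0],1],[[0,0,-0.02],[0,0,0],1]]}}

```text
t: 11.0
eef_pos: [0.496, -0.0089, 0.4116]
ee_rot: [-3.141, -0.0, -1.282]
force: [-1.0, 2.3, 5.0]
width: 0.0136
```

Run:
```python
from h import *
s=get_state();print(s["force"].round(2),s["moment"].round(3),s["eef_pos"].round(5),s["ee_rot"].round(3))
```

```text
[-1.03  2.35  5.04] [0.852 0.839 0.303] [ 0.49603 -0.00895  0.41163] [-3.141 -0.    -1.282]
```

Moment z is rising (0.10 → 0.30), so this is the start of the end stop. A little more to confirm.

{"name": "arm_command", "arguments": {"targets": [[[0,0,-0.02],[0,0,0],1],[[0,0,0],[0,0,0],1]]}}

```text
t: 11.2
eef_pos: [0.496, -0.0089, 0.4117]
ee_rot: [-3.141, -0.0, -1.301]
force: [-2.4, 2.5, 6.0]
width: 0.0141
```

Run:
```python
from h import *
s=get_state();print(s["force"].round(2),s["moment"].round(3),s["eef_pos"].round(5),s["ee_rot"].round(3))
```

```text
[-2.36  2.5   6.03] [0.816 0.929 0.651] [ 0.49602 -0.0089   0.41167] [-3.141 -0.    -1.301]
```

{"name": "arm_command", "arguments": {"targets": [[[0,0,-0.02],[0,0,0],1],[[0,0,0],[0,0,0],1]]}}

```text
t: 11.4
eef_pos: [0.496, -0.0089, 0.4117]
ee_rot: [-3.141, -0.001, -1.32]
force: [-2.2, 2.6, 5.0]
width: 0.0143
```

Run:
```python
from h import *
s=get_state();print(s["force"].round(2),s["moment"].round(3),s["eef_pos"].round(5),s["ee_rot"].round(3))
p,d=grab_frame("wrist");cv2.imwrite("pics/w2.png",p[:,:,::-1])
p,d=grab_frame("top");cv2.imwrite("pics/top2.png",p[:,:,::-1])
```

```text
[-2.2   2.55  5.01] [0.779 0.98  0.904] [ 0.49602 -0.0089   0.41165] [-3.141e+00 -1.000e-03 -1.320e+00]
```

View pics/w2.png

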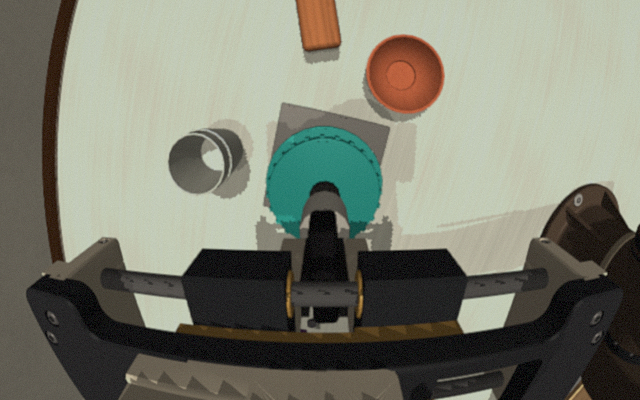

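The end stop is confirmed (moment 0.9 N m, vertical load steady at about 5 N). The wrist view shows the bar between the pads at (325,240), with the bucket at (325,185) in place. Letting go now.

{"name": "arm_command", "arguments": {"targets": [[[0,0,0],[0,0,0],0.3],[[0,0,0],[0,0,0],0.3],[[0,0,0],[0,0,0],0.3],[[0,0,0],[0,0,0],0.3],[[0,0,0],[0,0,0],0.3],[[0,0,0],[0,0,0],0.3],[[0,0,0],[0,0,0],0.3]]}}

```text
t: 12.2
eef_pos: [0.4958, -0.009, 0.4112]
ee_rot: [3.141, -0.0, -1.322]
force: [-0.2, -0.1, -0.8]
width: 0.0599
```

Run:
```python
from h import *
s=get_state();print(s["force"].round(2),s["moment"].round(3),s["eef_pos"].round(5),s["ee_rot"].round(3),s["width"])
p,d=grab_frame("wrist");cv2.imwrite("pics/w3.png",p[:,:,::-1])
```

```text
[-0.21 -0.13 -0.76] [-0.034  0.083 -0.017] [ 0.49581 -0.00896  0.41119] [ 3.141 -0.    -1.322] 0.05989025671393983
```

View pics/w3.png

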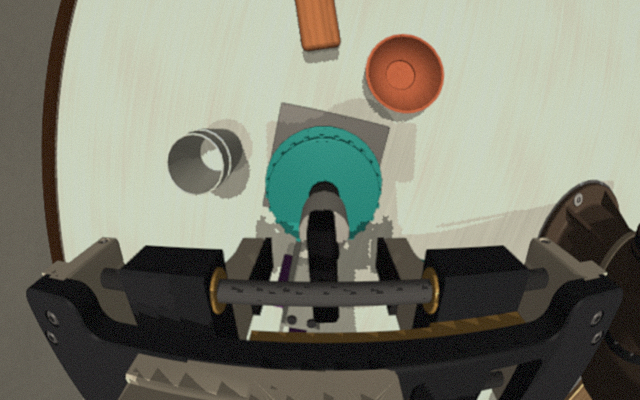

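The fingers are clear of the handle (324,250), with free space on both sides, and no force is read. Lifting straight up, then moving aside to check.

{"name": "arm_command", "arguments": {"targets": [[[0,0,0],[0,0,10],0.3],[[0,0,0],[0,0,25],0.3],[[0,0,0],[0,0,30],0.3],[[0,0,0],[0,0,30],0.3],[[0,0,0],[0,0,10],0.3],[[0,0,0],[0,-40,0],0.3],[[0,0,0],[0,-45,0],0.3],[[0,0,0],[0,-45,0],0.3]]}}

```text
t: 13.05
eef_pos: [0.4955, -0.1399, 0.5168]
ee_rot: [-3.141, -0.0, -1.32]
force: [1.6, 0.2, -0.5]
width: 0.0616
```

{"name": "arm_command", "arguments": {"targets": [[[0,0,0],[0,-45,0],0.3],[[0,0,0],[0,-45,0],0.3],[[0,0,0],[0,0,0],0.3],[[0,0,0],[0,0,0],0.3]]}}

```text
t: 13.45
eef_pos: [0.4956, -0.2301, 0.516]
ee_rot: [3.141, 0.0, -1.325]
force: [-0.2, 0.6, -0.0]
width: 0.0611
```

Run:
```python
from h import *
for n,(a,b) in {"scene":(270,140),"top":(230,140)}.items():
    p,d=grab_frame(n);c=camera_params(n);P=pts(c,d);z0=np.load(f"{n}0.npz")
    m=(P[...,2]>.215)&(P[...,2]<.29)&(p.max(2)<70)&(d>0)
    m[:, :a]=0;m[:,a+160:]=0;m[:b]=0;m[b+140:]=0
    k,l,st,ce=cv2.connectedComponentsWithStats(m.astype(np.uint8))
    for i in range(1,k):
        if st[i,4]>60:
            q=P[l==i];t=q[q[:,2]>np.percentile(q[:,2],60)];print(n,st[i],cv2.minAreaRect(t[:,:2].astype(np.float32)*1000),t[:,2].mean())
    for nm,lo,hi in(("turq",(78,90,40),(100,255,255)),("orange",(0,110,50),(15,255,255))):
        for tag,pp in(("before",z0["p"]),("after",p)):
            t=(cv2.inRange(cv2.cvtColor(pp,cv2.COLOR_RGB2HSV),lo,hi)>0).astype(np.uint8);t[:140]=0;t[300:]=0;t[:,:230]=0;t[:,450:]=0
            k,l,st,ce=cv2.connectedComponentsWithStats(t);print(n,nm,tag,[(st[i].tolist()) for i in range(1,k) if st[i,4]>60])
    cv2.imwrite(f"pics/{n}3.png",cv2.resize(p[b:b+140,a:a+160,::-1],None,fx=4,fy=4,interpolation=cv2.INTER_CUBIC))
print(get_state()["t"])
```

```text
scene [319 163  24  23 309] ((498.166748046875, -8.605146408081055), (14.844010353088379, 56.52534484863281), 13.458568572998047) 0.2644718167556242
scene turq before [[306, 189, 45, 56, 1478], [401, 203, 32, 27, 570]]
scene turq after [[306, 189, 45, 56, 1424], [404, 203, 29, 23, 431]]
scene orange before [[300, 161, 28, 29, 559], [240, 168, 49, 33, 723]]
scene orange after [[300, 161, 31, 29, 559], [240, 168, 49, 32, 730]]
top turq before [[284, 191, 48, 48, 1379], [240, 269, 33, 31, 849]]
top turq after [[240, 269, 30, 31, 681]]
top orange before [[360, 173, 53, 35, 877], [344, 221, 37, 37, 1052]]
top orange after [[361, 227, 20, 31, 439]]
13.55
```

View pics/scene3.png

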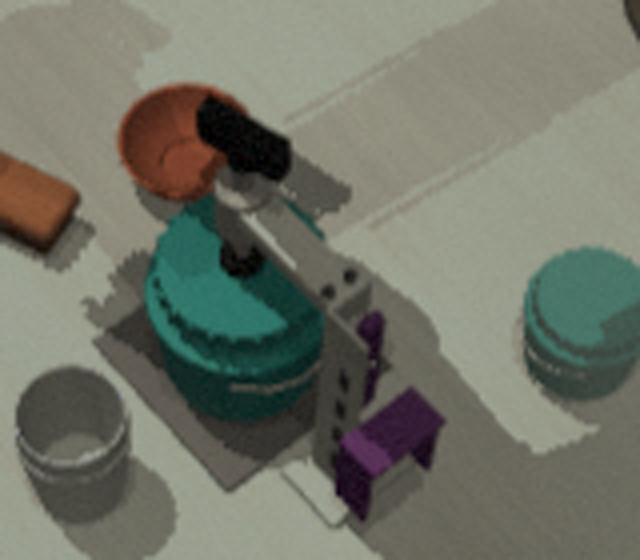

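View pics/top3.png

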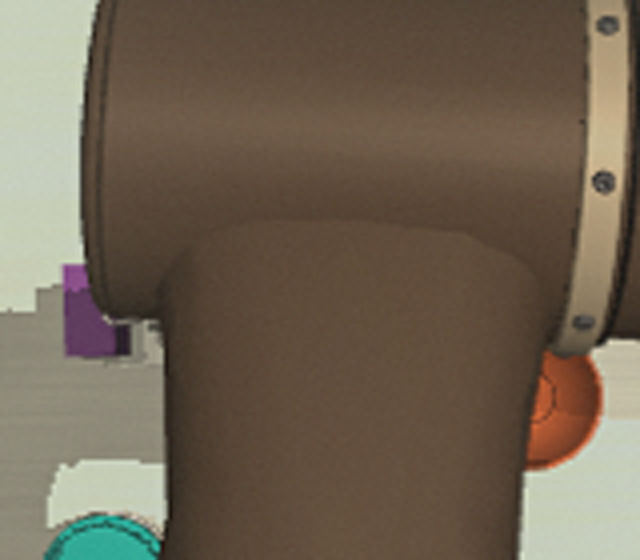

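The scene crop shows the foot on the cap at crop pixel (240,262) and the handle lowered by about 30 mm and turned by about 66°. The bucket, bowl, brush and cups are at the same pixels as before. The arm hides the top view. Handing in.

Run:
```python
from station import *
print(job_done())
```

```text
the job is handed in; nothing more can be done
None
```

The bucket is secured: the foot is pressing on the cap and the clamp is locked. I handed the job in at about 13.6 s.

**What I did:** I gripped the T-handle across its 14 mm and pushed the rod down in small steps. The foot met the cap after about 28–29 mm. I pressed on to a steady reading of about 6 N, which puts about 5 N on the foot. Then I turned the handle clockwise about 1.1 rad until it hit its end stop, where the twisting moment rose from 0.1 to 0.9 N m. I let go and moved the arm clear.

**Last checks:**
- **Foot load:** the vertical force held at about 5–6 N through the turn. The highest reading was 6.1 N, so the foot load I saw stayed well under 12 N. These are one reading per move, with noise of about 0.5 N.
- **Handle:** the scene camera shows it about 31 mm lower and turned about 66°, with the foot on the cap.
- **Surroundings:** the bucket, bowl and brush are at the same pixels as before, and the cups look unmoved by eye.
- **Not confirmed:** the arm blocked the last top view, so the final check rests on the scene camera alone. The foot's load after I let go could not be measured directly.

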